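Lock the specimen box into its carrier

TASK

Take the green rectangular specimen box out of its trough by its two ends, set it upright on the clear bench to change your grip, then take it across its width and lower it gently (do not drop it) fully home between the end posts of the grey carrier, whose keeper bar may have to be swung clear first. Let go of the box, then swing the keeper bar shut over it until it snaps past its spring catch against the stop. Do not push about or tip the jar in the other trough, the dish, the vial or the wash bottle.

Things in the scene. Friction and masses are not known exactly. Their poses are not given: they have to be found in the camera images.
- box_mid (a point): centre (half-way up) of the green lidded specimen box, a plain closed block 60 mm long (its x), 34 mm wide (its y), 45 mm tall (its z, up); loose, about 0.13 kg. A pale label lies on its flat top, a dark seam runs round it 34 mm up. It starts in one of the stand's two troughs, long side along the trough
- stand: fixed white stand, origin under its centre on the bench, z up. Base plate 76 mm (x) by 130 mm (y), 6 mm thick, carrying two troughs that run along x, centred at y = +31 and -31 mm. The box stands in one, the round jar in the other (either way round), on the base plate at x = 0
- trough_a (a point): middle of the trough floor at stand y = +31 mm, 6 mm above the bench, axes as the stand. Side walls: inner faces 18.5 mm either side along y, 5 mm thick, 52 mm long, tops 50 mm above the bench, level with the box's top (51 mm), no room for fingers there. Ends: low lips only, inner faces 32.5 mm along x, 4 mm thick, tops 11 mm above the bench: the box's ends are free above that
- trough_b (a point): the same for the trough at stand y = -31 mm. To leave a trough the box must be lifted clear of its walls
- carrier: fixed grey carrier, origin under its centre on the bench, z up. Base plate 74 mm (x) by 124 mm (y), 6 mm thick. The box goes in its middle, long side along the carrier's y (either way round), between two end cheeks at +y and -y. The hinge post stands beyond the +y cheek, the catch post beyond the -y cheek
- seat (a point): middle of the bay's floor, 6 mm above the bench, axes as the carrier; a seated box's centre is 22.5 mm above it. End cheeks: inner faces 33 mm either side along y, 34 mm wide, tops 51 mm above the bench, level with a seated box, no room for fingers at its ends. Long sides: low ledges, inner faces 19.5 mm either side along x, 5 mm thick, tops 11 mm above the bench, free for fingers above that
- hinge (a point): a fixed point on the keeper bar's upright hinge axis, at carrier x = 0, y = +47 mm, 59 mm above the bench (the bar's mid height); axes as the carrier
- knob (a point): centre of the round black knob standing on the keeper bar: 14 mm diameter, 24 mm tall, from 64 to 88 mm above the bench (this point at 76 mm), 70 mm from the hinge axis. The bar is flat aluminium, 14 mm wide, 10 mm thick, 54 to 64 mm above the bench (3 mm above a seated box), reaching 98 mm from the hinge
- keeper (a joint): angle of the keeper bar about its upright hinge, rad. 0 = shut, over the bay, pointing from the hinge to the carrier's -y. It grows as the bar swings open on the carrier's -x side: at q the knob lies from the hinge in carrier direction (-sin q, -cos q). Range 0 to 2.2; starts part to wide open, 0.7 to 2.0; below about 1.25 it is in the way of the box and fingers; slight friction, stays where left
- catch_top (a point): top of the catch post, at carrier x = 0, y = -47 mm, 42 mm above the bench, axes as the carrier. A spring ball here resists the bar from about 0.16 to 0.09 rad (5 N at the knob); past it the bar snaps on to 0 and is held. A steel stop stands at x = 9.5 to 15.5 mm, up to 63 mm above the bench; the shut bar lies by it
- jar_mid (a point): centre (half-way up) of the loose round glass jar with a white lid, 34 mm diameter, 41 mm tall, in the other trough: leave alone
- dish_mid (a point): 8 mm up the axis of a loose clear covered dish on the bench, 92 mm diameter, 16.5 mm tall: leave alone
- vial_mid (a point): centre (half-way up) of a loose small glass vial with a white cap on the bench, 28 mm diameter, 40 mm tall: leave alone
- bottle_mid (a point): 80 mm up the axis of a loose white wash bottle with a blue cap, 72 mm diameter, 160 mm tall plus a thin bent spout to 195 mm: leave alone
Not all that is in view belongs to the job. Of the things like the part that bears box_mid, leave any that is red; of the rest the larger one is meant.

How it is judged:
On the way, in this order (a step that is already met when the one before it is completed fails the run):
1. the box stands upright on the bare bench, let go (height (world z) of box_mid below 0.025 m and angle between box_mid's own z axis and vertical below 0.1 rad and contact force between the fingers and box below 0.1 N and linear speed of box below 0.02 m/s), for 0.2 s.
2. the box stands fully home in the carrier, let go, with the keeper bar still open (horizontal distance between box_mid and seat below 0.006 m and z of box_mid in the frame of seat below 0.025 m and angle between box_mid's own z axis and vertical below 0.06 rad and angle between the x axis of box_mid and the y axis of carrier, either way round below 0.2 rad and contact force between the fingers and box below 0.1 N and value of joint keeper above 0.5 rad), for 0.2 s.
3. the keeper bar is shut past its catch (value of joint keeper below 0.05 rad), for 0.3 s.
At the end, for the whole second after the job is handed in: The green box stands upright on the carrier's floor (underside within 2.5 mm of it), its centre within 6 mm of the bay's middle, long side along the carrier, at rest, and the keeper bar is shut past its catch (below 0.05 rad), everything released (value of joint keeper below 0.05 rad and horizontal distance between box_mid and seat below 0.006 m and z of box_mid in the frame of seat below 0.025 m and angle between box_mid's own z axis and vertical below 0.06 rad and angle between the x axis of box_mid and the y axis of carrier, either way round below 0.2 rad and linear speed of box below 0.02 m/s); the robot touches nothing.
It fails at once if the box is dropped into the carrier (faster than 0.4 m/s over its bay) (horizontal distance between box_mid and seat below 0.02 m and z of box_mid in the frame of seat below 0.075 m and linear speed of box above 0.4 m/s).
It fails at once if the jar, dish, vial or wash bottle is pushed more than 20 mm or tipped (distance of any of jar_mid, dish_mid, vial_mid, bottle_mid from where it was at the start of the episode above 0.02 m or angle between any of jar_mid, dish_mid, vial_mid, bottle_mid's own z axis and vertical above 0.4 rad).
It also fails if it takes over 72 s, if anything falls off the work surface, if the arm or the gripper's body presses on something with over 40 N, if the wrist force passes 120 N, or if a joint passes its speed limit or range.

ROBOT

A 7-joint arm with a two-finger parallel gripper is mounted at the origin on the work surface. World frame = base frame: x ahead of the robot, y to its left, z up, the work surface at z = 0. Lengths are in m, angles in rad, forces in N, time in s.
With the tool pointing down it reaches from about 0.425 to 0.825 m from the base axis. Payload 3.6 kg.
Tool frame: the origin (TCP) lies where the fingers leave the gripper's body, on its centre line; the fingertips stand 84 mm ahead of it and the grasp point (between the pads) lies 65 mm ahead of it (tcp_to_tips is the x of the fingertips in the tool frame, in m); x points along the fingers, z is the direction in which the jaws open and shut, and the axes are right-handed (so a half turn about x gives the same grasp; the last joint's range is limited). The gripper opens to 93 mm and grips with 3 to 60 N. Pads are 15 mm wide; open, the fingers measure 128 mm over their backs; the gripper's body (75 mm by 188 mm) begins 65 mm behind the grasp point.
Start: joints at [1.278, 0.615, -0.013, 1.423, 0.008, 1.103, -0.04], TCP at [0.171, -0.627, 0.303] pointing down, gripper open.
Joint ranges: [-3.12, 3.12], [-0.3, 2.06], [-1.34, 1.32], [0.26, 2.42], [-1.36, 4.5], [0.01, 1.98], [-2.84, 2.84]. Speed limits (rad/s): [2.79, 2.79, 3.14, 3.14, 3.14, 3.14, 3.14].

INTERFACE

Orientations are given as [roll, pitch, yaw] about the fixed x, y, z axes, in that order (R = Rz(yaw) Ry(pitch) Rx(roll)).
In Python, from workcell import observe, get_image, get_calibration, close_job, spot_in, outline_of, tcp_to_tips gives the robot as it stands.
- The arm moves only by the tool step_arm, never from a script. Its argument "steps" is one flat list of numbers, 4 for each row, row after row: the shift along the tool's x, y, z in mm, then the turn about the tool's x in degrees. A call has 1 to 20 rows; each row is the pose to reach, as a shift and turn from the pose commanded when the call began, along the tool's axes at that moment; what a row does not reach only later rows make up. A row lasts 1/8 s, in which the tool goes at most 62.5 mm and 10.7 degrees, less where a joint would pass 70% of its speed; a pose out of reach is approached as far as the arm can. A call with a gripper value outside its range is refused whole. "hand" is the finger opening in mm, from 0 to 93, set as the call begins (left out, the last holds). The fingers move at their own pace and stop on an object; "force" is the grip in N (left out, the last holds). Time passes only in rows, so rows that repeat a pose let the fingers close. It gives the time, the measured TCP pose, the force and the opening at its end, in the units of the state.
- observe(): the state, without advancing time (a new reading comes with each control period).
- get_image(name): name is "scene" or "top" or "wrist"; returns the picture (480x640x3 uint8, red, green, blue); there is no depth.
- get_calibration(name): a dict with "camera_matrix" (3x3 intrinsics, pixels), "R" (3x3) and "t" (3): a world point X has camera coordinates R X + t. Camera axes: x right, y down, z forward; pixel columns grow to the right and rows downward; lengths in m; the calibration is good to about 2 mm. A picture is of the moment at which its call begins: read the wrist's pose just before it. get_calibration takes no time and is no camera call; for the wrist camera it gives the pose at the moment of the call.
- close_job(): hands the job in, once; it reports no verdict.
Trained networks look in the newest picture that a camera, given by its name, has taken for a name from the list of things; names that differ only in an ending like _2 or _b are one class to them, and where a whole thing is asked for, a point or a joint stands for the part that bears it (a point fixed in the world has none). Each returns a list of dicts, best first, with "conf" (0 to 1); they miss things now and then, are a little off and sometimes report something else, mostly with a low value. They report only what shows in the picture. A call takes as long as a camera call. They do not tell look-alikes from the thing itself.
- spot_in(camera, target): "location" ([row, column] in pixels, amid what is visible of it).
- outline_of(camera, target): "region" (480x640 bool, what is visible of it) and "location" ([row, column] in pixels, amid what is visible of it).
The state is a dict: "time": time; "q": joint angles; "dq": joint speeds; "effort": joint torques, N m; "ee_pos": TCP position; "tool_rot": TCP orientation; "force": force on the tool from outside, world axes, zero at the start; "wrist_torque": the same for the moment, N m; "gripper_width": finger opening in m.
Only numpy, scipy, OpenCV 4.12 (cv2) and the standard library are available. Lean on these libraries where they do the work, as an engineer would, in place of code of your own. Each camera call takes 0.05 s, during which the arm holds its last target.

## Working session

There is one attempt and no reset: what is moved stays moved. The work goes in short steps, Python scripts to look and compute and a tool call to move; the robot and the scene stay as the last step left them, time stands still between calls to the robot, and variables do not carry over. Pictures are saved under pics/ and viewed, and the job is handed in when it is done.

Besides the shell and the picture viewer there is one more tool, called after "Request:" in YAML: its name, and indented under it one key for each argument. step_arm: Moves the arm, as the interface text tells. Its arguments: {"type":"object","properties":{"steps":{"type":"array"},"hand":{"type":"number"},"force":{"type":"number"}},"required":["steps"]}

```bash
mkdir -p pics; ls; python3 - <<'E'
from workcell import *
import cv2
s=observe();print(s)
for n in ("scene","top","wrist"):
    im=get_image(n);cv2.imwrite(f"pics/{n}0.png",im[:,:,::-1]);c=get_calibration(n);print(n,c)
print(tcp_to_tips)
E
```

```text
pics
{'time': 0.0, 'q': array([ 1.27749423,  0.61591656, -0.01258461,  1.42488708,  0.00811174,
        1.10339847, -0.04039668]), 'dq': array([-0.00040013, -0.0005706 ,  0.0002044 , -0.0002559 , -0.00014579,
        0.00038848,  0.00061702]), 'effort': array([ 4.23181637e-04, -4.58923888e+01,  2.09210305e-01, -1.65743530e+01,
       -6.10713568e-02,  2.04814877e-02,  2.69191478e-04]), 'ee_pos': array([ 0.17121345, -0.62644933,  0.30158664]), 'tool_rot': array([-3.11595956,  1.56823736,  1.86328063]), 'force': array([-0.33345285,  0.45897696,  0.14827594]), 'wrist_torque': array([ 0.01137298,  0.01789567, -0.03249715]), 'gripper_width': 0.09288158889503886}
scene {'camera_matrix': array([[600.039806  ,   0.        , 315.13311245],
       [  0.        , 600.039806  , 235.27873612],
       [  0.        ,   0.        ,   1.        ]]), 'R': array([[-0.40727603,  0.91325068, -0.00997174],
       [ 0.53680863,  0.230535  , -0.81159726],
       [-0.73889291, -0.33589703, -0.58413222]]), 't': array([ 0.25162602, -0.25645996,  1.4381987 ])}
top {'camera_matrix': array([[479.2310556 ,   0.        , 315.85689136],
       [  0.        , 479.2310556 , 240.82013753],
       [  0.        ,   0.        ,   1.        ]]), 'R': array([[-0.02437049, -0.99964512, -0.01075713],
       [-0.9942245 ,  0.02536051, -0.1042808 ],
       [ 0.1045166 ,  0.00815363, -0.99448972]]), 't': array([0.02980675, 0.60970766, 0.87848201])}
wrist {'camera_matrix': array([[422.95313331,   0.        , 314.28652945],
       [  0.        , 422.95313331, 235.50003914],
       [  0.        ,   0.        ,   1.        ]]), 'R': array([[ 0.26311059, -0.96476243, -0.00250577],
       [-0.92924663, -0.25412125,  0.2681848 ],
       [-0.25937138, -0.06823379, -0.96336423]]), 't': array([-0.64855133, -0.03144362,  0.39108289])}
0.0841
```

View pics/top0.png

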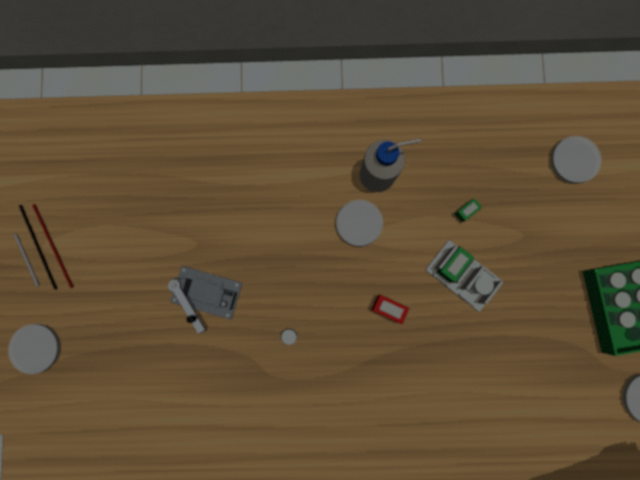

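View pics/scene0.png

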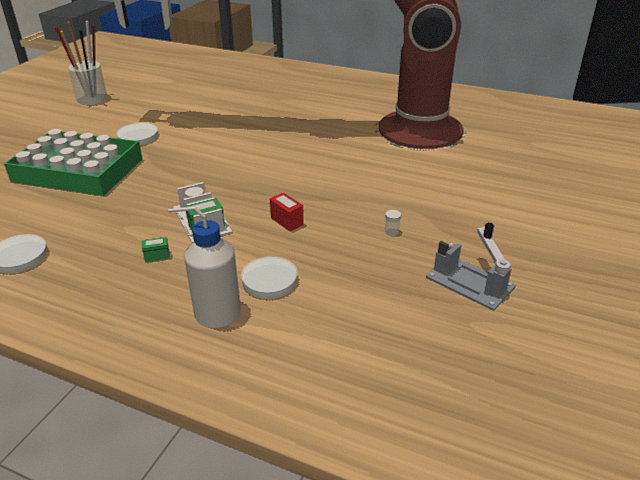

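View pics/wrist0.png

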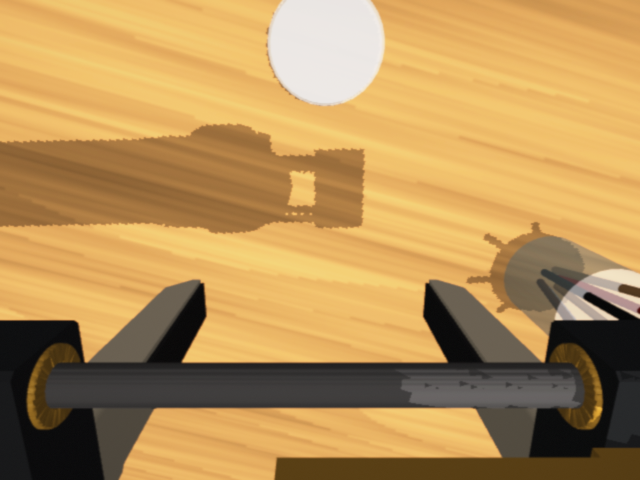

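Three things resemble the box: a green one in the trough (top 457,265), a smaller green one loose on the bench (468,210), and a red one (390,309). The description says to leave red and take the larger of the rest, so the green one in the trough is meant. I'll confirm it in an enlarged crop.

```bash
cat > h.py <<'E'
import numpy as np, cv2
from scipy.spatial.transform import Rotation as Rn
from workcell import *
def ray(cal,rc):
    K,R,t=cal["camera_matrix"],np.array(cal["R"]),np.array(cal["t"])
    d=R.T@np.linalg.inv(K)@np.array([rc[1],rc[0],1.]); return -R.T@t,d
def atz(cal,rc,z):
    o,d=ray(cal,rc); return o+d*(z-o[2])/d[2]
def proj(cal,X):
    K,R,t=cal["camera_matrix"],np.array(cal["R"]),np.array(cal["t"])
    p=(R@np.atleast_2d(X).T).T+t; p=(K@p.T).T; return p[:,:2]/p[:,2:]
def Rt(s): return Rn.from_euler('xyz',s["tool_rot"]).as_matrix()
E
python3 - <<'E'
from h import *
s=observe()
for n in ("top","scene"):
    im=get_image(n);cal=get_calibration(n)
    for tg,z in (("box_mid",.051),("stand",0.025),("carrier",0.006),("knob",.076),("keeper",.059),("jar_mid",.047),("dish_mid",.016),("vial_mid",.04),("bottle_mid",.08)):
        for o in outline_of(n,tg)[:4]:
            r=o["region"].astype(np.uint8);ys,xs=np.nonzero(r)
            (cx,cy),wh,a=cv2.minAreaRect(np.c_[xs,ys].astype(np.float32))
            print(n,tg,round(o["conf"],2),np.round(o["location"]),r.sum(),"world@z",np.round(atz(cal,o["location"],z),3),"rect",np.round([cx,cy,*wh,a],1))
    if n=="top":
        a=cv2.resize(im[190:330,350:520],None,fx=4,fy=4,interpolation=cv2.INTER_CUBIC);cv2.imwrite("pics/crop1.png",a[:,:,::-1])
        a=cv2.resize(im[240:350,150:310],None,fx=4,fy=4,interpolation=cv2.INTER_CUBIC);cv2.imwrite("pics/crop2.png",a[:,:,::-1])
E
```

```text
top box_mid 0.98 [267. 455.] 664 world@z [ 0.553 -0.241  0.051] rect [455.3 264.9  19.8  35.7  40.6]
top box_mid 0.89 [306. 390.] 636 world@z [ 0.485 -0.118  0.051] rect [389.3 308.2  34.7  18.6  24.8]
top box_mid 0.72 [276. 466.] 1580 world@z [ 0.535 -0.26   0.051] rect [463.5 275.3  69.6  38.6  37.3]
top box_mid 0.57 [300. 186.] 600 world@z [0.504 0.255 0.051] rect [185.4 305.3  60.   12.5  60.8]
top stand 0.74 [280. 466.] 1661 world@z [ 0.529 -0.268  0.025] rect [463.6 275.5  69.8  39.5  37.1]
top carrier 0.96 [293. 200.] 2828 world@z [0.516 0.242 0.006] rect [199.6 301.1  70.6  59.7  15.8]
top knob 0.97 [302. 185.] 504 world@z [0.501 0.25  0.076] rect [185.5 306.3  60.1  11.4  60.8]
top keeper 0.6 [300. 186.] 520 world@z [0.505 0.254 0.059] rect [185.2 306.   60.1  12.1  61.4]
top jar_mid 0.67 [286. 482.] 321 world@z [ 0.518 -0.289  0.047] rect [482.  284.5  17.   22.   90. ]
top jar_mid 0.43 [301. 184.] 600 world@z [0.503 0.262 0.047] rect [185.1 306.2  61.4  13.   61.9]
top dish_mid 0.94 [227. 360.] 1775 world@z [ 0.636 -0.072  0.016] rect [359.  222.5  47.   46.   90. ]
top vi
[... 510 characters left out ...]
tand 0.57 [213. 199.] 1065 world@z [ 0.551 -0.264  0.025] rect [199.6 213.8  65.1  41.2  60.9]
scene carrier 0.76 [277. 480.] 3488 world@z [0.508 0.244 0.006] rect [479.3 260.6  86.1  77.1  24.9]
scene knob 0.77 [249. 491.] 582 world@z [0.524 0.255 0.076] rect [495.2 247.9  51.9  16.5  63.4]
scene keeper 0.85 [248. 494.] 587 world@z [0.494 0.256 0.059] rect [494.9 248.3  51.4  16.5  63.4]
scene jar_mid 0.58 [192. 191.] 156 world@z [ 0.524 -0.296  0.047] rect [194.  191.    9.7  17.9  76. ]
scene dish_mid 0.85 [278. 267.] 1889 world@z [ 0.66  -0.066  0.016] rect [269.5 277.5  41.   55.   90. ]
scene vial_mid 0.91 [224. 394.] 359 world@z [0.467 0.083 0.04 ] rect [392.6 222.6  14.5  25.4   4.1]
```

View pics/crop1.png

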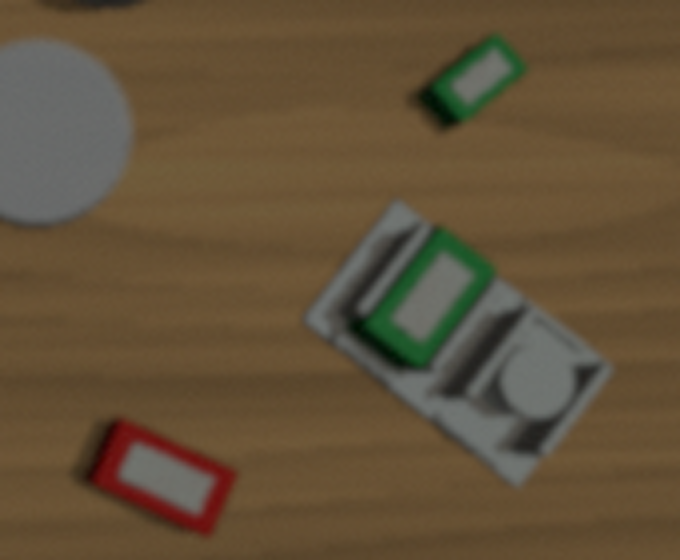

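View pics/crop2.png

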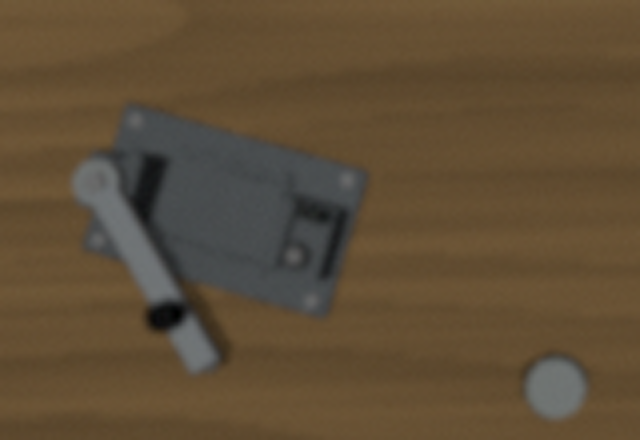

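The crop confirms it: the trough's green box (top 457,265) is clearly longer than the loose green one (468,210), and the third is red. The carrier bar is partly open, with its knob at about (191,318). Next come the poses from the base-plate corners.

```bash
python3 - <<'E'
from h import *
cal=get_calibration("top")
def pose(c,ox,oy,z=.006):
    P=np.array([atz(cal,(y/4+oy-.375,x/4+ox-.375),z) for x,y in c]);m=P.mean(0)
    e=[np.linalg.norm(P[i]-P[(i+1)%4]) for i in range(4)]
    lon=(P[1]-P[0]+P[2]-P[3]); a=np.arctan2(lon[1],lon[0]); return m,e,a
m,e,a=pose([(395,200),(612,368),(520,487),(305,320)],350,190);print("stand",m,e,"long axis (y) dir",a)
m,e,a=pose([(128,103),(366,174),(325,315),(85,248)],150,240);print("carrier",m,e,"long axis dir",a)
B=[atz(cal,(y/4+190-.375,x/4+350-.375),.051) for x,y in [(438,227),(495,270),(425,367),(364,318)]]
B=np.array(B);print("box",B.mean(0),[np.linalg.norm(B[i]-B[(i+1)%4]) for i in range(4)],np.arctan2(*(B[0]-B[3])[[1,0]]))
for n,x,y,z in(("hinge",95,182,.064),("knobtop",165,314,.08)): print(n,atz(cal,(y/4+240,x/4+150),z))
s=observe();print(s['time'],Rt(s))
E
```

```text
stand [ 0.53846543 -0.26994991  0.006     ] [np.float64(0.13064024211950595), np.float64(0.073278148872493), np.float64(0.1288232348996127), np.float64(0.07382439032839996)] long axis (y) dir -2.2678486943864082
carrier [0.5186684  0.22991827 0.006     ] [np.float64(0.12177982800285735), np.float64(0.07015089688364981), np.float64(0.12122477062506243), np.float64(0.07262591620393749)] long axis dir -1.8723017584205557
box [ 0.55961679 -0.24537784  0.051     ] [np.float64(0.03247875781669301), np.float64(0.05585392339995519), np.float64(0.03542019965909615), np.float64(0.05493366752110103)] -0.7224233032521071
hinge [0.53172011 0.27502564 0.064     ]
knobtop [0.47232718 0.238593   0.08      ]
1.15 [[-1.09509957e-05  9.64619785e-01  2.63644969e-01]
 [ 5.51215922e-05  2.63644970e-01 -9.64619784e-01]
 [-9.99999998e-01  3.96898339e-06 -5.60585534e-05]]
```

```bash
python3 - <<'E'
from h import *
s=observe();c=get_calibration("wrist");R=Rt(s)
print("cam in tool",R.T@(-c["R"].T@c["t"]-s["ee_pos"]), "axes in tool",(np.array(c["R"])@R).round(3))
for d in (.084,.15,.2,.25,.3): print(d,proj(c,s["ee_pos"]+R@np.array([d,0,0])))
E
```

```text
cam in tool [-0.08170842  0.07425008 -0.00016717] axes in tool [[ 0.001 -0.001  1.   ]
 [-0.268 -0.963 -0.   ]
 [ 0.963 -0.268 -0.001]]
0.084 [[314.99830545 299.33660708]]
0.15 [[314.87596186 251.85710732]]
0.2 [[314.818834   229.68673927]]
0.25 [[314.77791843 213.80808991]]
0.3 [[314.7471714  201.87568395]]
```

Request:
step_arm:
  steps: [0, 60, -33, -9, 0, 115, -64, -18, 0, 170, -95, -27, 0, 225, -126, -35, 0, 280, -157, -35, 0, 335, -188, -35, 0, 390, -219, -35, 0, 445, -250, -35, 0, 474, -264, -35, 0, 474, -264, -35, 0, 474, -264, -35]

```text
time: 2.52
ee_pos: [0.5584, -0.2483, 0.3026]
tool_rot: [-1.687, 1.569, -2.381]
force: [0.4, -2.5, -0.3]
gripper_width: 0.093
```

```bash
python3 - <<'E'
from h import *
s=observe();c=get_calibration("wrist");im=get_image("wrist");print(s['time'],s['ee_pos'],s['dq'].round(3));cv2.imwrite("pics/w1.png",im[:,:,::-1])
for o in outline_of("wrist","box_mid")[:3]:
    ys,xs=np.nonzero(o["region"]);r=cv2.minAreaRect(np.c_[xs,ys].astype(np.float32));b=cv2.boxPoints(r)
    P=np.array([atz(c,(y,x),.051) for x,y in b]);print(o["conf"],o["location"],r,P.mean(0),np.linalg.norm(P-np.roll(P,-1,0),axis=1))
    e=P[1]-P[0] if np.linalg.norm(P[1]-P[0])>np.linalg.norm(P[2]-P[1]) else P[2]-P[1];print(np.arctan2(e[1],e[0]))
R=Rt(s);print(R.round(3), np.arctan2(R[1,2],R[0,2]))
E
```

```text
2.525 [ 0.55836021 -0.24830856  0.30258903] [ 0.026 -0.007  0.019  0.006  0.     0.001 -0.003]
0.96 [208.4, 312.3] ((312.5064697265625, 208.0672607421875), (73.54405975341797, 43.1892204284668), 0.8550973534584045) [ 0.55942934 -0.24408347  0.051     ] [0.03539622 0.05827052 0.03541955 0.05992881]
-0.7096908764482215
0.77 [155.6, 434.7] ((433.58233642578125, 155.62940979003906), (58.24583435058594, 30.695659637451172), 12.528807640075684) [ 0.65846355 -0.27235787  0.051     ] [0.02310317 0.04550805 0.02334258 0.04638503]
-0.9050577173946069
0.58 [148.2, 140.0] ((142.1039276123047, 149.39234924316406), (81.15846252441406, 60.97018814086914), 72.29956817626953) [ 0.48748007 -0.12450186  0.051     ] [0.04742219 0.05973949 0.0498329  0.06063373]
-2.0341604887259326
[[-0.001  0.64   0.769]
 [-0.001  0.769 -0.64 ]
 [-1.    -0.002 -0.   ]] -0.6941043899830595
```

View pics/w1.png

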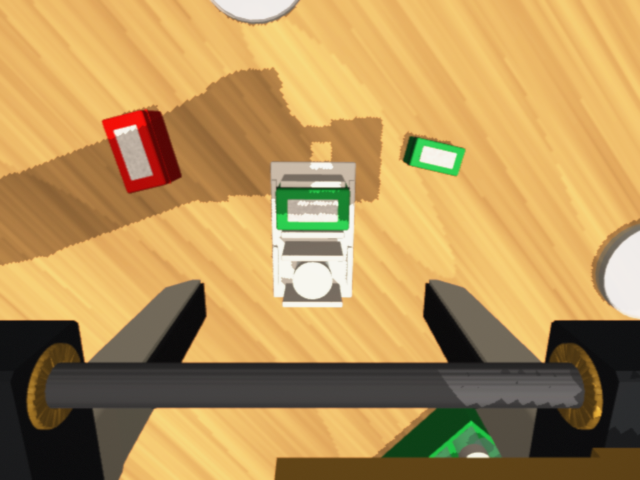

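The wrist view shows the trough's green box at pixel (312,209). That puts it at about (0.559, -0.245), 60 x 35 mm, yaw -0.70, which agrees with the stand fit. Now I'll descend with the tips at 16 mm, above the 11 mm lips, and close on the ends.

Request:
step_arm:
  steps: [50, 2, -2, 0, 100, 2, -2, 0, 150, 2, -2, 0, 185, 2, -2, 0, 202, 2, -2, 0, 202, 2, -2, 0]
  hand: 93

```text
time: 3.38
ee_pos: [0.558, -0.2453, 0.1003]
tool_rot: [-2.582, 1.569, 3.006]
force: [-0.2, 0.7, -0.6]
gripper_width: 0.0928
```

Request:
step_arm:
  steps: [0, 0, 0, 0, 0, 0, 0, 0, 0, 0, 0, 0, 0, 0, 0, 0, 0, 0, 0, 0, 0, 0, 0, 0]
  hand: 55
  force: 20

```text
time: 4.12
ee_pos: [0.559, -0.2446, 0.1014]
tool_rot: [0.319, 1.57, -0.374]
force: [-1.4, 1.0, 4.4]
gripper_width: 0.0597
```

Gripped at 59.7 mm. Now I'll lift clear of the walls and carry it to the clear bench near (0.55, 0.08), turning it to the carrier's orientation.

Request:
step_arm:
  steps: [-30, 0, 0, 0, -65, 0, 0, 0, -100, 0, 0, 0, -105, 35, -31, 10, -105, 70, -62, 20, -105, 105, -93, 30, -105, 140, -123, 40, -105, 175, -154, 50, -105, 210, -185, 60, -105, 244, -215, 67.5, -105, 244, -215, 67.5, -105, 244, -215, 67.5]

```text
time: 5.62
ee_pos: [0.5488, 0.08, 0.2052]
tool_rot: [-0.56, 1.569, -2.43]
force: [-0.4, -0.9, -2.6]
gripper_width: 0.0599
```

```bash
python3 - <<'E'
from h import *
s=observe();print(s['time'],s['ee_pos'],s['q'].round(2),s['gripper_width']);R=Rt(s);print(R.round(3),np.arctan2(R[1,2],R[0,2]))
for n in("wrist","scene"):
    cv2.imwrite(f"pics/{n}2.png",get_image(n)[:,:,::-1])
E
```

```text
5.625 [0.54879582 0.07999214 0.20518619] [-0.29  0.59  0.17  1.82 -0.14  0.74 -1.92] 0.05986825820510007
[[-0.001  0.956 -0.295]
 [-0.001 -0.295 -0.956]
 [-1.    -0.001  0.002]] -1.8702331538359047
```

View pics/wrist2.png

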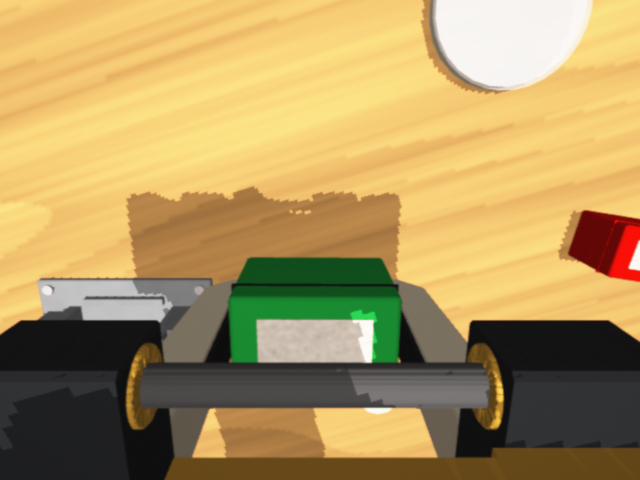

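View pics/scene2.png

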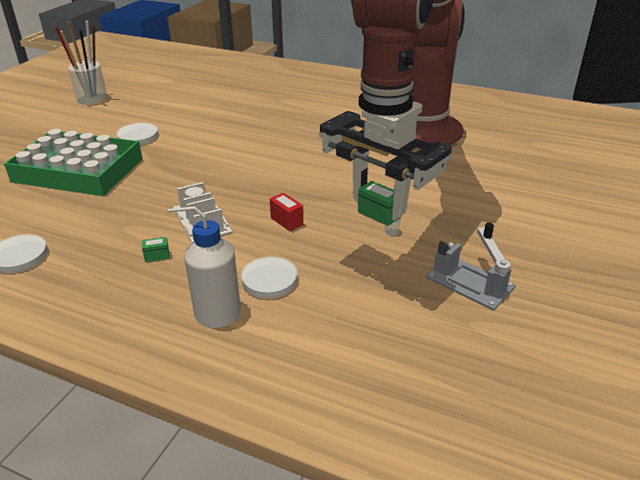

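The box is held level at wrist pixel (315,310) over bare bench; the vial and dish are clear of it. Lowering it gently.

Request:
step_arm:
  steps: [50, 0, 0, 0, 85, 0, 0, 0, 100, 0, 0, 0, 105, 0, 0, 0, 108, 0, 0, 0, 109, 0, 0, 0, 109, 0, 0, 0, 110, 0, 0, 0, 110, 0, 0, 0]

```text
time: 6.85
ee_pos: [0.5493, 0.0806, 0.0959]
tool_rot: [2.326, 1.571, 0.455]
force: [-0.3, -0.1, -1.2]
gripper_width: 0.0602
```

Request:
step_arm:
  steps: [1, 0, 0, 0, 1, 0, 0, 0, 1, 0, 0, 0]

```text
time: 7.22
ee_pos: [0.5493, 0.0806, 0.0954]
tool_rot: [2.458, 1.57, 0.587]
force: [-1.1, 0.0, 5.2]
gripper_width: 0.0599
```

Request:
step_arm:
  steps: [0, 0, 0, 0, 0, 0, 0, 0, 0, 0, 0, 0, 0, 0, 0, 0, 0, 0, 0, 0]
  hand: 85

```text
time: 7.85
ee_pos: [0.5493, 0.0805, 0.0947]
tool_rot: [2.658, 1.571, 0.787]
force: [-0.1, -0.2, -0.3]
gripper_width: 0.0846
```

The box stands released on the bench. Raise, turn the jaws 90°, and look at the carrier from above.

Request:
step_arm:
  steps: [-50, 0, 0, 0, -100, 0, 0, 0, -130, -8, -15, -10, -150, -16, -30, -20, -170, -24, -45, -30, -190, -32, -60, -40, -205, -40, -75, -50, -205, -48, -90, -60, -205, -58, -105, -70, -205, -66, -120, -80, -205, -74, -134, -90, -205, -74, -134, -90, -205, -74, -134, -90]

```text
time: 9.48
ee_pos: [0.5184, 0.2294, 0.2997]
tool_rot: [-1.263, 1.57, -1.567]
force: [0.7, 0.4, -1.1]
gripper_width: 0.0847
```

```bash
python3 - <<'E'
from h import *
s=observe();c=get_calibration("wrist");im=get_image("wrist");print(s['time'],s['ee_pos'],s['q'].round(2));cv2.imwrite("pics/w3.png",im[:,:,::-1])
R=Rt(s);print(R.round(3),np.arctan2(R[1,2],R[0,2]))
for o in outline_of("wrist","carrier")[:2]: print(o['conf'],o['location'])
for o in outline_of("wrist","box_mid")[:2]:
    print(o['conf'],o['location'],atz(c,o['location'],.045))
E
```

```text
9.475 [0.51843742 0.22938237 0.29966052] [-0.29  0.5  -0.26  1.67  0.15  0.99 -0.9 ]
[[ 0.     0.299  0.954]
 [-0.001  0.954 -0.299]
 [-1.    -0.001  0.   ]] -0.30404517444651585
0.92 [205.3, 313.6]
0.74 [333.4, 392.5] [0.55134021 0.1047321  0.045     ]
```

View pics/w3.png

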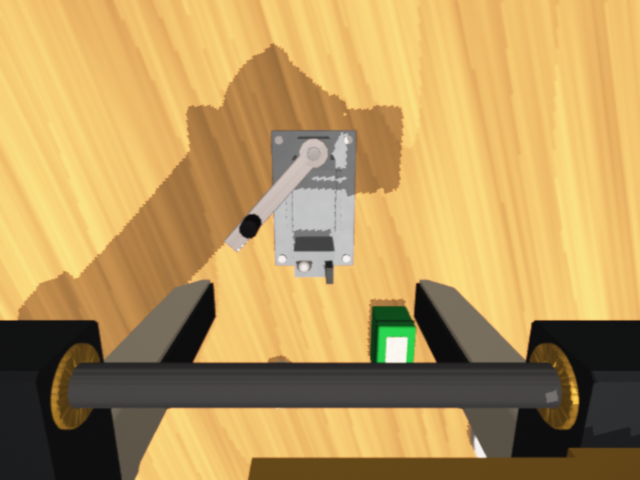

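```bash
python3 - <<'E'
import cv2
im=cv2.imread("pics/w3.png");cv2.imwrite("pics/w3c.png",cv2.resize(im[115:295,215:375],None,fx=3.3,fy=3.3,interpolation=cv2.INTER_CUBIC))
E
```

```text
(no output)
```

View pics/w3c.png

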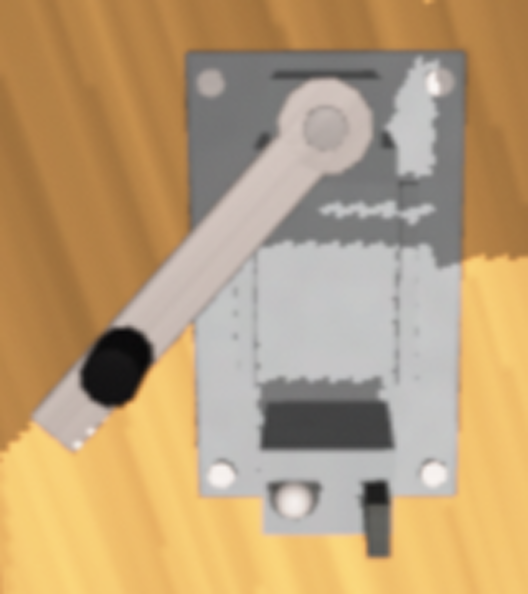

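```bash
cat >> h.py <<'E'
E
python3 - <<'E'
from h import *
c=get_calibration("wrist")
f=lambda x,y,z: atz(c,((y+.5)/3.3-.5+115,(x+.5)/3.3-.5+215),z)
P=np.array([f(x,y,.006) for x,y in [(187,52),(466,52),(458,497),(200,497)]])
m=P.mean(0);L=P[0]+P[1]-P[2]-P[3];W=P[1]+P[2]-P[0]-P[3]
print(m,np.linalg.norm(P-np.roll(P,-1,0),axis=1),np.arctan2(L[1],L[0]),np.arctan2(W[1],W[0])+np.pi/2)
h=f(326,126,.066);k=f(110,377,.088);print("hinge",h,"knob",k,np.linalg.norm((h-k)[:2]))
a=np.arctan2(L[1],L[0]);ey=np.array([np.cos(a),np.sin(a)]);ex=np.array([ey[1],-ey[0]])
print("hinge in carrier",ex@(h-m)[:2],ey@(h-m)[:2]);d=(k-h)[:2];print("q",np.arctan2(-ex@d,-ey@d))
# reproj check of hinge/knob model
H=m[:2]+.047*ey
s=observe();R=Rt(s)
for q in (.7,.75,.8,1.7):
  K=H+.07*(-np.sin(q)*ex-np.cos(q)*ey);p=proj(c,[*K,.088])[0];print(q,K,((p-[215,115])*3.3).round(1),"tool yz",(R.T@(np.array([*K,0])-s['ee_pos']))[1:])
print("bay in tool",R.T@(m-s['ee_pos']))
E
```

```text
[0.51875289 0.23185894 0.006     ] [0.07286037 0.12307667 0.07348875 0.12305448] 1.272386255189977 1.2668905029730355
hinge [0.53250517 0.27707287 0.066     ] knob [0.47218046 0.24154211 0.088     ] 0.07001075077327479
hinge in carrier -0.00014843823659824504 0.04725889442164936
q 0.7401003793282429
0.7 [0.47372817 0.23886701] [119.7 385.1] tool yz [-0.0041963  -0.04565705]
0.75 [0.47190676 0.24185531] [107.2 374.9] tool yz [-0.00188796 -0.04828744]
0.8 [0.47023698 0.2449309 ] [ 95.1 364. ] tool yz [ 0.00054897 -0.05079918]
1.7 [0.46887388 0.30581082] [-12.3  92. ] tool yz [ 0.05824629 -0.07027325]
bay in tool [ 0.29378495  0.00255153 -0.00059078]
```

The crop gives a consistent fit: base centre (0.5188, 0.2319), y-axis heading 1.270, hinge 47.3 mm along it, knob radius 70.0 mm and keeper q about 0.74. The bar must be opened. I'll take the knob between the fingers.

Request:
step_arm:
  steps: [0, -2, -48, 0, 50, -2, -48, 0, 100, -2, -48, 0, 135, -2, -48, 0, 146, -2, -48, 0, 146, -2, -48, 0]
  hand: 50

```text
time: 10.38
ee_pos: [0.4721, 0.2427, 0.1539]
tool_rot: [-1.158, 1.571, -1.46]
force: [0.3, 0.3, 0.2]
gripper_width: 0.05
```

Request:
step_arm:
  steps: [0, 0, 0, 0, 0, 0, 0, 0, 0, 0, 0, 0, 0, 0, 0, 0, 0, 0, 0, 0, 0, 0, 0, 0]
  hand: 10
  force: 8

```text
time: 11.12
ee_pos: [0.472, 0.2429, 0.1541]
tool_rot: [0.776, 1.57, 0.476]
force: [-0.5, -0.1, 2.8]
gripper_width: 0.0134
```

Request:
step_arm:
  steps: [0, 4, -4, 0, 0, 8, -8, 0, 0, 17, -13.5, 0, 0, 26, -18, 0, 0, 36, -21, 0, 0, 47, -22.5, 0, 0, 57, -22.5, 0, 0, 64, -21.5, 0, 0, 64, -21.5, 0, 0, 64, -21.5, 0]

```text
time: 12.38
ee_pos: [0.4715, 0.31, 0.1538]
tool_rot: [0.186, 1.569, -0.115]
force: [5.3, -3.2, 2.4]
gripper_width: 0.0135
```

Request:
step_arm:
  steps: [0, 0, 0, 0, 0, 0, 0, 0, 0, 0, 0, 0]
  hand: 45

```text
time: 12.75
ee_pos: [0.4689, 0.3109, 0.1533]
tool_rot: [-2.914, 1.568, 3.07]
force: [0.2, -0.1, -0.0]
gripper_width: 0.039
```

Request:
step_arm:
  steps: [-50, 0, 0, 0, -110, 0, 0, 0, -120, -45, 33, 0, -120, -90, 66, 0, -120, -135, 100, 0, -120, -175, 130, 0, -120, -196, 146, 0, -120, -196, 146, 0, -120, -196, 146, 0]
  hand: 75

```text
time: 13.88
ee_pos: [0.5508, 0.0821, 0.2737]
tool_rot: [2.37, 1.569, 2.072]
force: [0.0, -0.9, -0.4]
gripper_width: 0.0748
```

```bash
python3 - <<'E'
from h import *
s=observe();c=get_calibration("wrist");im=get_image("wrist");print(s['time'],s['ee_pos']);cv2.imwrite("pics/w4.png",im[:,:,::-1])
cv2.imwrite("pics/w4c.png",cv2.resize(im[150:290,250:390,::-1],None,fx=4,fy=4,interpolation=cv2.INTER_CUBIC))
R=Rt(s);print(np.arctan2(R[1,2],R[0,2]))
for o in outline_of("wrist","box_mid")[:2]:
    p=atz(c,o['location'],.045);print(o['conf'],o['location'],p,R.T@(p-s['ee_pos']))
    ys,xs=np.nonzero(o["region"]);print(cv2.minAreaRect(np.c_[xs,ys].astype(np.float32)))
E
```

```text
13.875 [0.5508174  0.08205314 0.27367963]
-0.29762268293071886
0.8 [433.7, 306.4] [ 0.48727937 -0.09867157  0.045     ] [ 0.22840434 -0.1917541  -0.0073956 ]
((306.0, 432.0), (48.0, 44.0), 90.0)
0.72 [213.9, 311.7] [0.54983654 0.08798384 0.045     ] [ 0.22869128  0.00503983 -0.00232505]
((312.5, 217.5), (83.0, 45.0), 90.0)
```

View pics/w4.png

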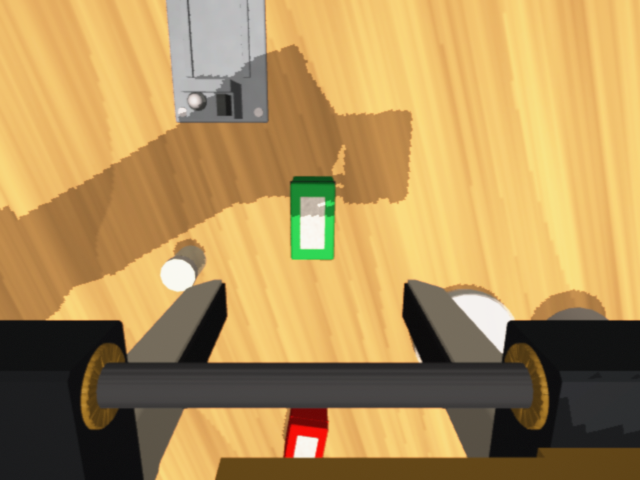

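View pics/w4c.png

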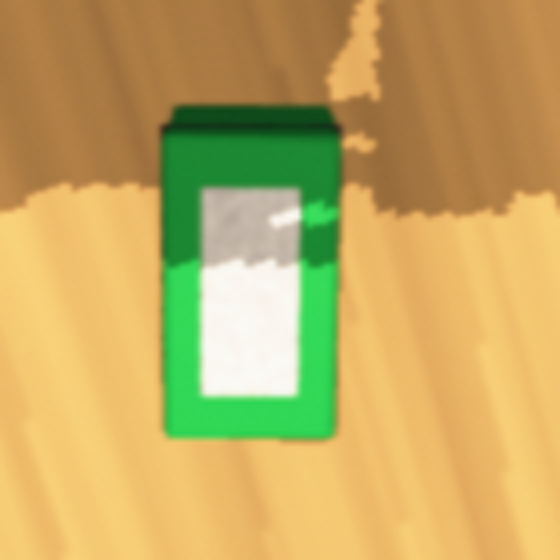

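```bash
python3 - <<'E'
from h import *
s=observe();c=get_calibration("wrist");R=Rt(s)
f=lambda x,y,z: atz(c,((y+.5)/4-.5+150,(x+.5)/4-.5+250),z)
p=f(250,292,.045);print(p,R.T@(p-s['ee_pos']))
P=np.array([f(x,y,.045) for x,y in [(164,146),(340,146),(335,438),(166,438)]]);print(np.linalg.norm(P-np.roll(P,-1,0),axis=1))
L=P[0]+P[1]-P[2]-P[3];print(np.arctan2(L[1],L[0]))
E
```

```text
[0.54830933 0.0816261  0.045     ] [ 0.22879153 -0.0017355  -0.00200204]
[0.03247854 0.0567891  0.03270062 0.05679423]
1.2675994639680015
```

The box stands upright on the bench at wrist pixel (312,223), about (0.549, 0.081), with its heading matching the carrier's. Now I'll grip across its width, tips 14 mm above the bench, with the vial clear to the left.

Request:
step_arm:
  steps: [40, -2, -2, 0, 90, -2, -2, 0, 135, -2, -2, 0, 165, -2, -2, 0, 176, -2, -2, 0, 176, -2, -2, 0]
  hand: 66

```text
time: 14.72
ee_pos: [0.549, 0.0796, 0.0978]
tool_rot: [2.587, 1.57, 2.288]
force: [-0.6, 0.5, 0.4]
gripper_width: 0.0659
```

Request:
step_arm:
  steps: [0, 0, 0, 0, 0, 0, 0, 0, 0, 0, 0, 0, 0, 0, 0, 0, 0, 0, 0, 0, 0, 0, 0, 0]
  hand: 28
  force: 20

```text
time: 15.48
ee_pos: [0.549, 0.0785, 0.0982]
tool_rot: [-2.231, 1.571, -2.532]
force: [-1.5, -0.0, 5.2]
gripper_width: 0.034
```

Request:
step_arm:
  steps: [-35, 0, 0, 0, -75, 0, 0, 0, -110, 0, 0, 0, -110, 35, -19, 0, -110, 70, -38, 0, -110, 105, -57, 0, -110, 135, -74, 0, -110, 135, -74, 0, -110, 135, -74, 0, -110, 135, -74, 0]

```text
time: 16.73
ee_pos: [0.5189, 0.2274, 0.2074]
tool_rot: [-1.429, 1.569, -1.732]
force: [-0.0, 0.8, -2.2]
gripper_width: 0.0341
```

```bash
python3 - <<'E'
from h import *
s=observe();c=get_calibration("wrist");im=get_image("wrist");print(s['time'],s['ee_pos'],s['gripper_width']);cv2.imwrite("pics/w5.png",im[:,:,::-1])
R=Rt(s);print(np.arctan2(R[1,2],R[0,2]),"bay in tool",R.T@(np.array([.5188,.2319,.006])-s['ee_pos']))
# expected box outline for zero tool-y offset: upper edges of +y end
bz=s['ee_pos'][2]-.0982   # box bottom
for hz in (.0,.034,.045):
  print(hz,[proj(c,s['ee_pos']+R@np.array([s['ee_pos'][2]-(bz+hz),.030+d,0]))[0].round(1) for d in (-.002,0,.002,.004)])
for n in("scene","top"): cv2.imwrite(f"pics/{n}5.png",get_image(n)[:,:,::-1])
E
```

```text
16.725 [0.51891184 0.22743234 0.20743197] 0.0341179341796367
-0.3031632793399196 bay in tool [ 0.20142533  0.0045222  -0.00148216]
0.0 [array([315.2, 227.8]), array([315.2, 223.4]), array([315.2, 219. ]), array([315.2, 214.5])]
0.034 [array([315.4, 251.4]), array([315.4, 246.1]), array([315.4, 240.8]), array([315.4, 235.4])]
0.045 [array([315.5, 261.3]), array([315.5, 255.7]), array([315.5, 250. ]), array([315.5, 244.2])]
```

View pics/w5.png

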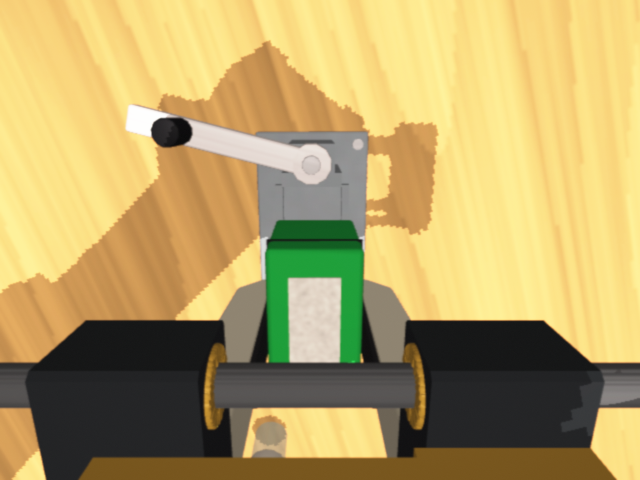

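View pics/scene5.png

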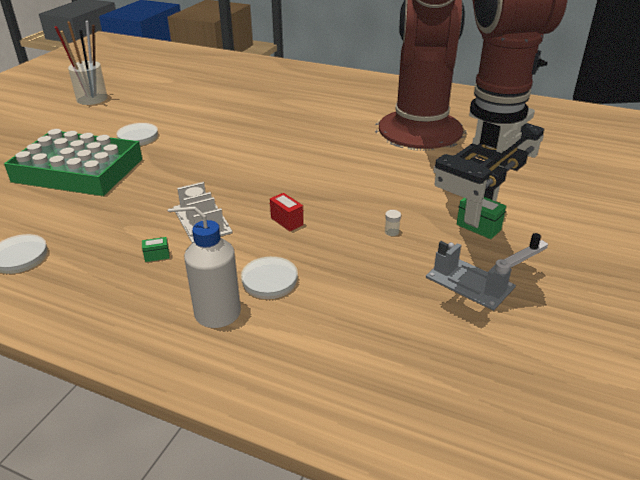

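The box is level and held at wrist (315,290). Its end edges lie +2 mm from the tool centre, and the bay is at tool y +4.5, z -1.5. So I'll correct by y +2.5, z -1.5, lower to just above the cheeks and look again.

Request:
step_arm:
  steps: [15, 2.5, -1.5, 0, 30, 2.5, -1.5, 0, 42, 2.5, -1.5, 0, 42, 2.5, -1.5, 0, 42, 2.5, -1.5, 0]

```text
time: 17.5
ee_pos: [0.5179, 0.2323, 0.1658]
tool_rot: [0.948, 1.57, 0.647]
force: [-0.2, 0.2, -1.6]
gripper_width: 0.0338
```

```bash
python3 - <<'E'
from h import *
s=observe();c=get_calibration("wrist");im=get_image("wrist");print(s['time'],s['ee_pos'],s['gripper_width']);cv2.imwrite("pics/w6.png",im[:,:,::-1])
R=Rt(s);m=np.array([.5188,.2319,0]);a=1.2695;ey=np.array([np.cos(a),np.sin(a),0]);ex=np.array([ey[1],-ey[0],0])
print("bay in tool",R.T@(m-s['ee_pos']))
X=lambda x,y,z:m+x*ex+y*ey+np.array([0,0,z])
for n,p in (("TL",(-.037,.062,.006)),("TR",(.037,.062,.006)),("cheek+ inner L",(-.017,.033,.051)),("R",(.017,.033,.051)),("outer hinge",(0,.047,.066))): print(n,proj(c,X(*p))[0].round(1))
print("box",[proj(c,s['ee_pos']+R@np.array([.0982-h,.032,x]))[0].round(1) for h in(0,.034,.045) for x in(-.017,.017)])
cv2.imwrite("pics/w6c.png",cv2.resize(im[80:320,220:420,::-1],None,fx=2.5,fy=2.5,interpolation=cv2.INTER_CUBIC))
E
```

```text
17.5 [0.51788855 0.23234244 0.16584203] 0.03377731472850937
bay in tool [ 0.16584221 -0.0002097   0.0009608 ]
TL [250.5 141.5]
TR [383.  141.5]
cheek+ inner L [281.4 209.2]
R [353.1 209.2]
outer hinge [317.5 184.6]
box [array([276.2, 218.9]), array([354.1, 218.9]), array([268.1, 240.7]), array([362.7, 240.7]), array([264.6, 250. ]), array([366.4, 249.9])]
```

View pics/w6c.png

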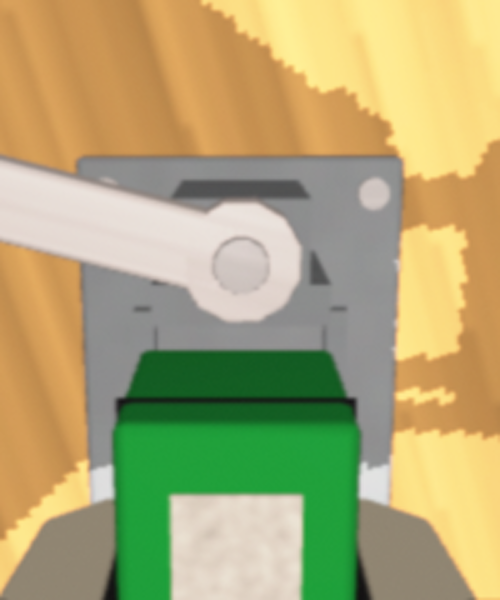

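The image agrees with the model to about 1 mm. The residual is the box about 2.5 to 3 mm too far in +y and 1 mm in -x, so I'll correct before lowering.

Request:
step_arm:
  steps: [0, -2.5, 1, 0, 0, -2.5, 1, 0, 0, -2.5, 1, 0, 0, -2.5, 1, 0]

```text
time: 18.05
ee_pos: [0.5179, 0.2296, 0.1659]
tool_rot: [1.091, 1.57, 0.791]
force: [-0.6, 0.7, -0.7]
gripper_width: 0.0339
```

```bash
cat > chk.py <<'E'
from h import *
import sys
n=sys.argv[1]
s=observe();c=get_calibration("wrist");im=get_image("wrist");print(s['time'],s['ee_pos'],s['gripper_width'],s['force'])
R=Rt(s);m=np.array([.5188,.2319,0]);a=1.2695;ey=np.array([np.cos(a),np.sin(a),0]);ex=np.array([ey[1],-ey[0],0])
print("bay in tool",(R.T@(m-s['ee_pos'])*1000).round(1))
X=lambda x,y,z:m+x*ex+y*ey+np.array([0,0,z])
for k,p in (("TL",(-.037,.062,.006)),("TR",(.037,.062,.006)),("hinge",(0,.047,.066))): print(k,((proj(c,X(*p))[0]-[220,80])*2.5).round(1))
print("box",[((proj(c,s['ee_pos']+R@np.array([.0982-h,.032,x]))[0]-[220,80])*2.5).round(1).tolist() for h in(0,.034,.045) for x in(-.017,.017)])
cv2.imwrite(f"pics/{n}.png",cv2.resize(im[80:320,220:420,::-1],None,fx=2.5,fy=2.5,interpolation=cv2.INTER_CUBIC))
E
python3 chk.py w7
```

```text
18.05 [0.51792959 0.22957776 0.16590483] 0.03388048851586085 [-0.61634261  0.66661511 -0.69979841]
bay in tool [1.659e+02 2.400e+00 1.000e-01]
TL [ 72.  141.5]
TR [404.3 141.6]
hinge [239. 246.]
box [[140.7, 347.3], [335.3, 347.2], [120.3, 401.8], [356.9, 401.6], [111.7, 424.8], [366.0, 424.6]]
```

View pics/w7.png

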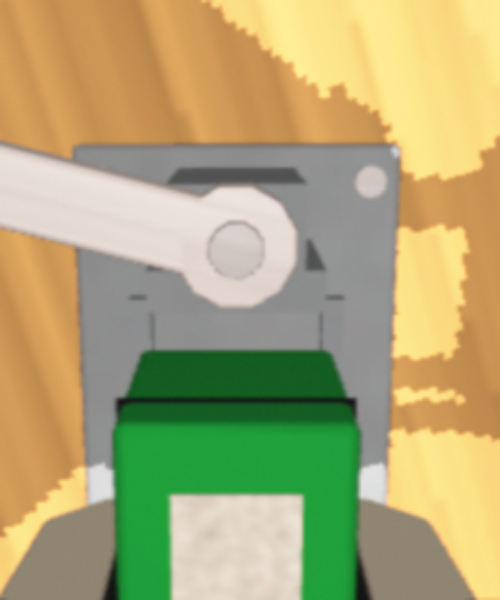

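The box is now aligned with the bay to about 0.5 mm: base centre column 237 against box 237, hinge row 249 as expected. Lowering it slowly.

Request:
step_arm:
  steps: [8, 0, 0, 0, 16, 0, 0, 0, 24, 0, 0, 0, 32, 0, 0, 0, 40, 0, 0, 0, 46, 0, 0, 0, 52, 0, 0, 0, 56, 0, 0, 0, 58, 0, 0, 0, 58, 0, 0, 0]

```text
time: 19.35
ee_pos: [0.5179, 0.2295, 0.1078]
tool_rot: [1.391, 1.571, 1.09]
force: [0.9, -0.8, -2.1]
gripper_width: 0.034
```

Request:
step_arm:
  steps: [1, 0, 0, 0, 2, 0, 0, 0, 3, 0, 0, 0, 3.5, 0, 0, 0, 4, 0, 0, 0, 4, 0, 0, 0]

```text
time: 20.1
ee_pos: [0.5179, 0.2295, 0.1043]
tool_rot: [0.276, 1.571, -0.024]
force: [-1.0, -0.5, 3.0]
gripper_width: 0.0337
```

Floor contact came at the predicted height (TCP 0.1043, force +3 N). Releasing.

Request:
step_arm:
  steps: [0, 0, 0, 0, 0, 0, 0, 0, 0, 0, 0, 0, 0, 0, 0, 0, 0, 0, 0, 0]
  hand: 58

```text
time: 20.72
ee_pos: [0.5179, 0.2295, 0.1037]
tool_rot: [1.889, 1.571, 1.589]
force: [0.5, -0.3, 0.3]
gripper_width: 0.0581
```

Request:
step_arm:
  steps: [-20, 0, 0, 0, -60, 0, 0, 0, -110, 0, 0, 0, -160, 0, 0, 0, -195, 0, 0, 0, -195, 0, 0, 0, -195, 0, 0, 0]

```text
time: 21.6
ee_pos: [0.5173, 0.2291, 0.2979]
tool_rot: [-2.313, 1.569, -2.613]
force: [0.3, 0.4, 0.5]
gripper_width: 0.0582
```

```bash
python3 - <<'E'
from h import *
s=observe();c=get_calibration("wrist");im=get_image("wrist");print(s['time'],s['ee_pos'],s['gripper_width'])
R=Rt(s);print(R.round(3))
cv2.imwrite("pics/w8.png",cv2.resize(im[95:305,180:400,::-1],None,fx=2.8,fy=2.8,interpolation=cv2.INTER_CUBIC))
m=np.array([.5188,.2319,0]);a=1.2695;ey=np.array([np.cos(a),np.sin(a),0]);ex=np.array([ey[1],-ey[0],0])
X=lambda x,y,z:m+x*ex+y*ey+np.array([0,0,z])
g=lambda p:((proj(c,X(*p))[0]-[180,95])*2.8).round(1).tolist()
print("seated box top",[g((x,y,.051)) for x,y in((-.017,.03),(.017,.03),(.017,-.03),(-.017,-.03))])
print("hinge",g((0,.047,.066)),"base",[g((x,y,.006)) for x,y in((-.037,.062),(.037,.062),(.037,-.062),(-.037,-.062))])
for q in(1.6,1.7,1.8): print(q,"knobtop",g((-.07*np.sin(q),.047-.07*np.cos(q),.088)))
print("bay",(R.T@(m-s['ee_pos'])*1000).round(1))
cv2.imwrite("pics/s8.png",cv2.resize(get_image("scene")[200:330,400:560,::-1],None,fx=4,fy=4,interpolation=cv2.INTER_CUBIC))
E
```

```text
21.6 [0.51733283 0.2290804  0.29791538] 0.0581528210147081
[[-0.002  0.296  0.955]
 [-0.001  0.955 -0.296]
 [-1.    -0.001 -0.001]]
seated box top [[319.0, 218.1], [442.0, 218.1], [438.8, 425.4], [321.7, 425.4]]
hinge [380.7, 160.0] base [[259.3, 94.5], [501.2, 94.6], [490.5, 477.2], [269.0, 477.1]]
1.6 knobtop [92.1, 158.5]
1.7 knobtop [92.6, 129.0]
1.8 knobtop [95.9, 99.6]
bay [297.9   3.5   1. ]
```

View pics/w8.png

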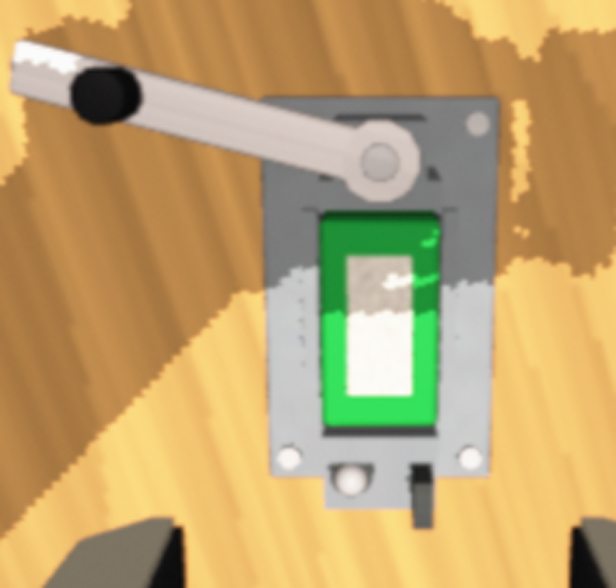

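View pics/s8.png

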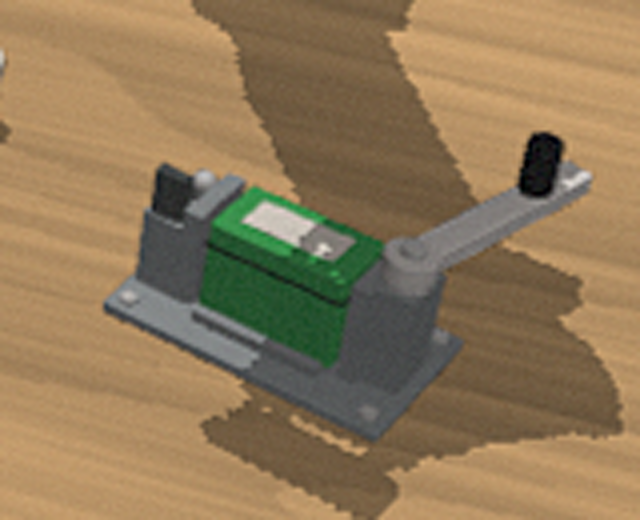

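The wrist crop shows the box centred in the bay at (380,320), and in the scene crop its lid is flush with the cheeks, so it is seated. The keeper is still wide open (q about 1.8), knob at crop (105,95). Next, take the knob.

Request:
step_arm:
  steps: [0, 32, -33, 0, 0, 65, -67, 0, 50, 65, -67, 0, 100, 65, -67, 0, 134, 65, -67, 0, 144, 65, -67, 0, 144, 65, -67, 0]
  hand: 50

```text
time: 22.58
ee_pos: [0.473, 0.3114, 0.1543]
tool_rot: [-2.355, 1.569, -2.655]
force: [0.4, 0.9, 0.2]
gripper_width: 0.0497
```

Request:
step_arm:
  steps: [0, 0, 0, 0, 0, 0, 0, 0, 0, 0, 0, 0, 0, 0, 0, 0, 0, 0, 0, 0, 0, 0, 0, 0]
  hand: 10
  force: 15

```text
time: 23.32
ee_pos: [0.4726, 0.312, 0.1551]
tool_rot: [2.609, 1.57, 2.309]
force: [-2.3, 1.2, 4.4]
gripper_width: 0.0132
```

```bash
python3 - <<'E'
from h import *
s=observe();R=Rt(s);m=np.array([.5186,.2314,0]);a=1.2695;ey=np.array([np.cos(a),np.sin(a),0]);ex=np.array([ey[1],-ey[0],0])
print(s['time'],s['ee_pos'],s['gripper_width']);H=m+.047*ey
d=s['ee_pos']-H;print("tool rel hinge carrier x,y",ex@d,ey@d,"q",np.arctan2(-ex@d,-ey@d),np.hypot(ex@d,ey@d))
for q in(1.6,1.4,1.2,1.0,.8,.6,.45,.3,.2,.1,0,-.03):
    K=H+.07*(-np.sin(q)*ex-np.cos(q)*ey);print(q,(R.T@(K-s['ee_pos'])*1000)[1:].round(1))
E
```

```text
23.325 [0.47256107 0.31199582 0.15514055] 0.013205385821513503
tool rel hinge carrier x,y -0.06788248051721713 0.01630274403261724 q 1.8064938068150131 0.06981268240200629
1.6 [-14.3  -2. ]
1.4 [-28.3  -1. ]
1.2 [-41.8   2.7]
1.0 [-54.2   9. ]
0.8 [-65.2  17.7]
0.6 [-74.2  28.4]
0.45 [-79.5  37.5]
0.3 [-83.3  47.2]
0.2 [-85.1  54. ]
0.1 [-86.1  60.9]
0 [-86.5  67.9]
-0.03 [-86.4  70. ]
```

Request:
step_arm:
  steps: [0, -7, -1.5, 0, 0, -14, -2, 0, 0, -28, -1, 0, 0, -42, 2.5, 0, 0, -54, 9, 0, 0, -65, 17.5, 0, 0, -74, 28, 0, 0, -79.5, 37.5, 0, 0, -83, 47, 0, 0, -83, 47, 0]

```text
time: 24.58
ee_pos: [0.4908, 0.2091, 0.1543]
tool_rot: [-1.844, 1.552, -2.15]
force: [-6.2, -10.6, 13.1]
gripper_width: 0.0105
```

```bash
python3 - <<'E'
from h import *
s=observe();R=Rt(s);m=np.array([.5186,.2314,0]);a=1.2695;ey=np.array([np.cos(a),np.sin(a),0]);ex=np.array([ey[1],-ey[0],0])
print(s['time'],s['ee_pos'],s['gripper_width'],s['force'],s['wrist_torque'],R.round(3),s['q'].round(2));H=m+.047*ey
d=s['ee_pos']+R@[.07,0,0]-H;print("finger rel hinge carrier x,y",ex@d,ey@d,"q",np.arctan2(-ex@d,-ey@d),np.hypot(ex@d,ey@d))
cv2.imwrite("pics/w9.png",get_image("wrist")[:,:,::-1])
cv2.imwrite("pics/s9.png",cv2.resize(get_image("scene")[150:330,400:580,::-1],None,fx=3.3,fy=3.3,interpolation=cv2.INTER_CUBIC))
E
```

```text
24.575 [0.49080697 0.20912094 0.15429134] 0.010546951591752802 [ -6.20089589 -10.57160742  13.05552895] [-2.19239386  1.52343707  0.0282352 ] [[-0.01   0.301  0.954]
 [-0.016  0.953 -0.301]
 [-1.    -0.018 -0.005]] [-0.31  0.65 -0.21  1.9   0.23  0.63 -0.97]
finger rel hinge carrier x,y -0.020289613882877068 -0.07778341285652887 q 0.255161792580405 0.08038611663170114
```

View pics/w9.png

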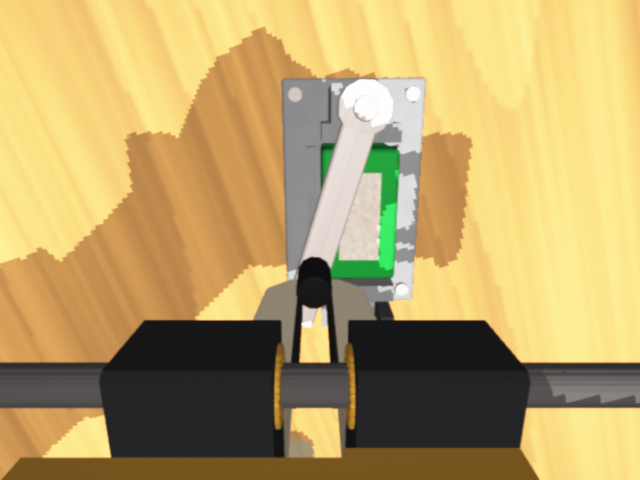

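View pics/s9.png

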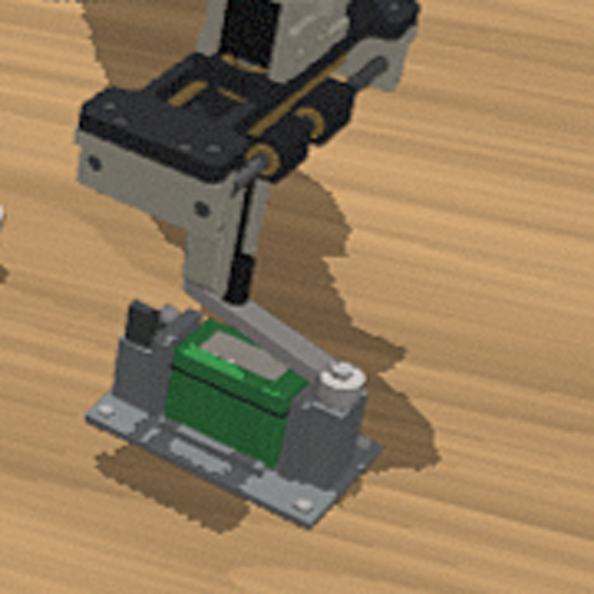

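The view shows the bar at q about 0.3 over the box. The fingers have crept about 10 mm outward, so the knob (wrist 314,280) sits at the pads' edge, though the box is undisturbed. I'll open, recentre on the knob and finish.

Request:
step_arm:
  steps: [0, 0, 0, 0, 0, 0, 0, 0, 0, 0, 0, 0, 0, 0, 0, 0]
  hand: 40

```text
time: 25.18
ee_pos: [0.4937, 0.2184, 0.1547]
tool_rot: [0.969, 1.57, 0.669]
force: [0.5, -0.3, -0.1]
gripper_width: 0.0394
```

```bash
cat > k.py <<'E'
from h import *
import sys
s=observe();R=Rt(s);m=np.array([.5186,.2314,0]);a=1.2695;ey=np.array([np.cos(a),np.sin(a),0]);ex=np.array([ey[1],-ey[0],0])
c=get_calibration("wrist");im=get_image("wrist")
print(s['time'],s['ee_pos'],s['gripper_width'],s['force'].round(1),R.round(3).tolist());H=m+.047*ey
d=s['ee_pos']+R@[.07,0,0]-H;print("finger rel hinge carrier x,y",ex@d,ey@d)
for q in (0,.1,.2,.3,.35,.4):
    K=H+.07*(-np.sin(q)*ex-np.cos(q)*ey);print(q,"tool",(R.T@(K-s['ee_pos'])*1000)[1:].round(1),"topknob px",proj(c,K+[0,0,.088])[0].round(),"barend",proj(c,H+.098*(-np.sin(q)*ex-np.cos(q)*ey)+[0,0,.064])[0].round())
print("hinge px",proj(c,H+[0,0,.066])[0].round())
cv2.imwrite(f"pics/{sys.argv[1]}.png",im[:,:,::-1])
E
python3 k.py w10
```

```text
25.175 [0.49368423 0.21839847 0.15469856] 0.0394077112679697 [ 0.5 -0.3 -0.1] [[0.0, 0.296, 0.955], [0.0, 0.955, -0.296], [-1.0, 0.0, 0.0]]
finger rel hinge carrier x,y -0.019917839384330085 -0.06678464171020115
0 tool [-3.3 19.9] topknob px [367. 326.] barend [358. 357.]
0.1 tool [-2.9 12.9] topknob px [349. 325.] barend [337. 356.]
0.2 tool [-1.9  6. ] topknob px [331. 323.] barend [316. 353.]
0.3 tool [-0.1 -0.8] topknob px [313. 319.] barend [295. 348.]
0.35 tool [ 1.  -4.1] topknob px [305. 316.] barend [285. 345.]
0.4 tool [ 2.3 -7.4] topknob px [296. 313.] barend [275. 342.]
hinge px [366. 138.]
```

View pics/w10.png

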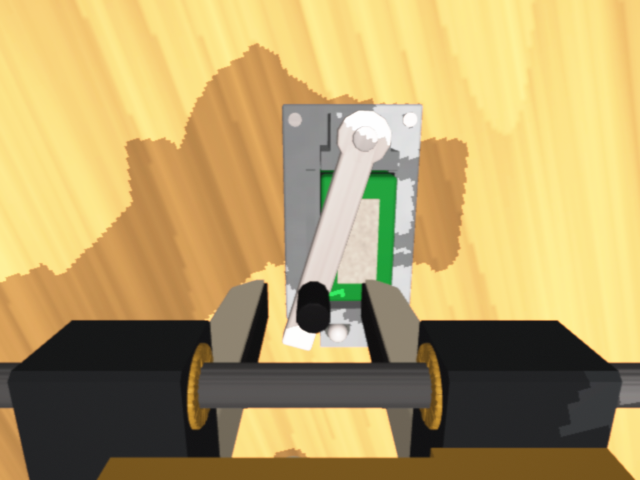

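Released, the tool sprang back exactly onto the knob (wrist 314,312; q about 0.3). This time I'll cage it loosely with the fingers 18 mm apart and push it past the catch.

Request:
step_arm:
  steps: [0, 0, 0, 0, 0, 0, 0, 0, 0, 0, 0, 0, 0, -1, 4, 0, 0, -2, 8, 0, 0, -3, 12, 0, 0, -3, 16, 0, 0, -3, 19, 0, 0, -3, 22, 0, 0, -3, 23, 0, 0, -3, 23, 0, 0, -3, 23, 0]
  hand: 18

```text
time: 26.72
ee_pos: [0.5056, 0.2116, 0.1542]
tool_rot: [-2.817, 1.552, -3.113]
force: [-15.9, 4.4, 11.4]
gripper_width: 0.0184
```

```bash
python3 k.py w11
```

```text
26.725 [0.50557232 0.21157025 0.15423651] 0.018386586070611045 [-15.9   4.4  11.4] [[-0.019, 0.291, 0.956], [-0.001, 0.957, -0.291], [-1.0, -0.006, -0.018]]
finger rel hinge carrier x,y -0.007821561766917581 -0.07023613689760935
0 tool [0.7 9.3] topknob px [336. 319.] barend [333. 350.]
0.1 tool [1.1 2.4] topknob px [317. 318.] barend [311. 349.]
0.2 tool [ 2.2 -4.5] topknob px [299. 315.] barend [290. 346.]
0.3 tool [  4.  -11.3] topknob px [282. 311.] barend [269. 341.]
0.35 tool [  5.1 -14.6] topknob px [273. 308.] barend [259. 338.]
0.4 tool [  6.4 -17.9] topknob px [264. 305.] barend [249. 334.]
hinge px [337. 129.]
```

View pics/w11.png

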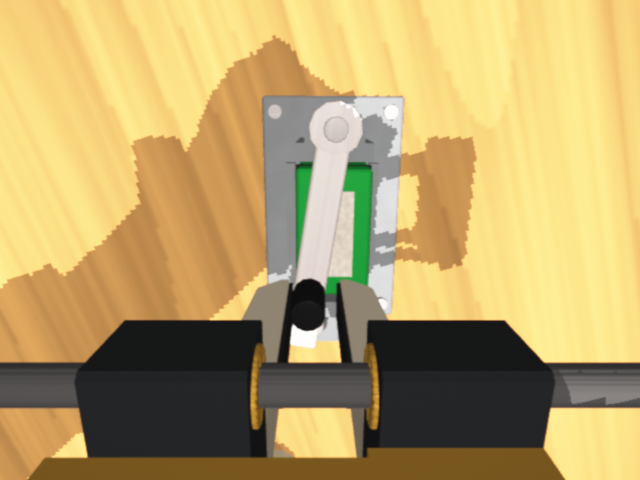

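The bar is now at q about 0.15, just at the catch's onset, and the arm is yielding under the load. I'll push on a little further in small steps.

Request:
step_arm:
  steps: [0, 0, 2, 0, 0, 0, 4, 0, 0, 0, 6, 0, 0, 0, 6, 0]

```text
time: 27.28
ee_pos: [0.515, 0.2082, 0.154]
tool_rot: [-2.778, 1.559, -3.076]
force: [-9.9, 1.9, 4.3]
gripper_width: 0.0182
```

```bash
python3 k.py w12
```

```text
27.275 [0.51502348 0.20818952 0.15399294] 0.018177431589541732 [-9.9  1.9  4.3] [[-0.012, 0.294, 0.956], [-0.001, 0.956, -0.294], [-1.0, -0.004, -0.011]]
finger rel hinge carrier x,y 0.00268768966881569 -0.070527588579032
0 tool [ 0.9 -1.7] topknob px [308. 318.] barend [310. 350.]
0.1 tool [ 1.3 -8.7] topknob px [290. 317.] barend [288. 349.]
0.2 tool [  2.3 -15.6] topknob px [272. 315.] barend [267. 346.]
0.3 tool [  4.1 -22.4] topknob px [254. 310.] barend [246. 341.]
0.35 tool [  5.2 -25.7] topknob px [245. 308.] barend [235. 338.]
0.4 tool [  6.5 -29. ] topknob px [237. 304.] barend [225. 334.]
hinge px [309. 128.]
```

View pics/w12.png

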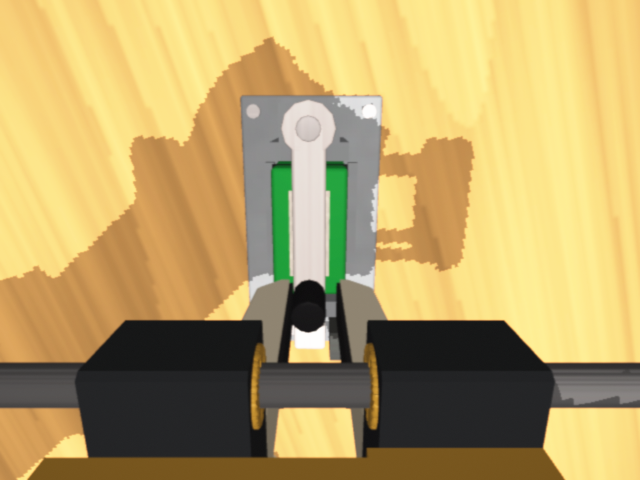

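The bar snapped past the catch: it runs straight down the carrier with the knob at (308,312), matching q = 0. Opening and withdrawing straight up.

Request:
step_arm:
  steps: [0, 0, 0, 0, 0, 0, -3, 0, 0, 0, -5, 0, 0, 0, -5, 0, 0, 0, -5, 0]
  hand: 45

```text
time: 27.95
ee_pos: [0.516, 0.2081, 0.1549]
tool_rot: [0.479, 1.57, 0.179]
force: [-0.1, -0.5, -0.1]
gripper_width: 0.0447
```

Request:
step_arm:
  steps: [-20, 0, 0, 0, -60, 0, 0, 0, -110, 0, 0, 0, -145, 0, 0, 0, -145, 0, 0, 0, -145, 0, 0, 0]

```text
time: 28.7
ee_pos: [0.5151, 0.2078, 0.299]
tool_rot: [-2.285, 1.569, -2.585]
force: [-0.2, -0.6, 0.1]
gripper_width: 0.0447
```

```bash
python3 k.py w13; python3 - <<'E'
from h import *
im=cv2.imread("pics/w13.png");cv2.imwrite("pics/w13c.png",cv2.resize(im[90:310,200:420],None,fx=2.7,fy=2.7,interpolation=cv2.INTER_CUBIC))
cv2.imwrite("pics/s13.png",get_image("scene")[:,:,::-1])
get_image("top")
cal=get_calibration("top")
for t,z in(("dish_mid",.016),("vial_mid",.04),("jar_mid",.047)):
    for o in spot_in("top",t)[:2]: print(t,o["conf"],o["location"],atz(cal,o["location"],z).round(3))
E
```

```text
28.7 [0.51512491 0.20782291 0.29898585] 0.04471959762713929 [-0.2 -0.6  0.1] [[-0.001, 0.296, 0.955], [-0.001, 0.955, -0.296], [-1.0, -0.001, -0.001]]
finger rel hinge carrier x,y 0.003607886168937405 -0.07062750150647445
0 tool [ 0.9 -3.4] topknob px [310. 225.] barend [310. 252.]
0.1 tool [  1.2 -10.4] topknob px [300. 225.] barend [298. 252.]
0.2 tool [  2.3 -17.3] topknob px [290. 223.] barend [286. 250.]
0.3 tool [  4.  -24.1] topknob px [281. 221.] barend [273. 247.]
0.35 tool [  5.2 -27.4] topknob px [276. 219.] barend [267. 245.]
0.4 tool [  6.4 -30.6] topknob px [272. 218.] barend [261. 243.]
hinge px [310. 123.]
dish_mid 0.55 [224.9, 358.0] [ 0.641 -0.068  0.016]
vial_mid 0.6 [335.8, 288.5] [0.434 0.069 0.04 ]
vial_mid 0.27 [274.4, 458.2] [ 0.54  -0.249  0.04 ]
jar_mid 0.7 [286.3, 481.9] [ 0.517 -0.289  0.047]
```

View pics/w13c.png

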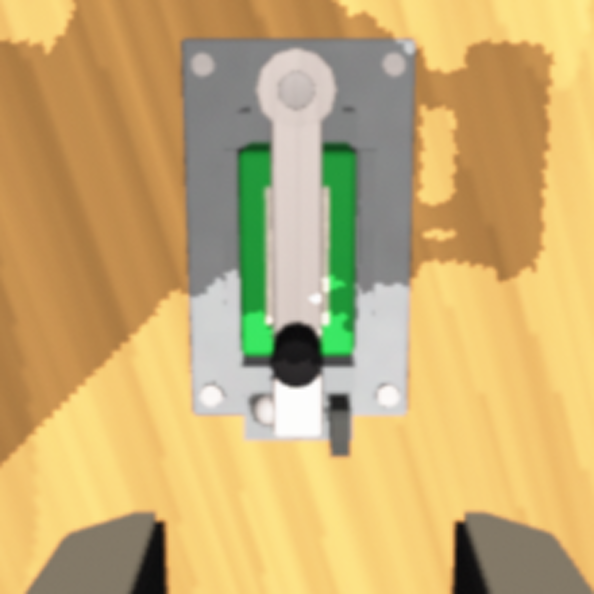

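View pics/s13.png

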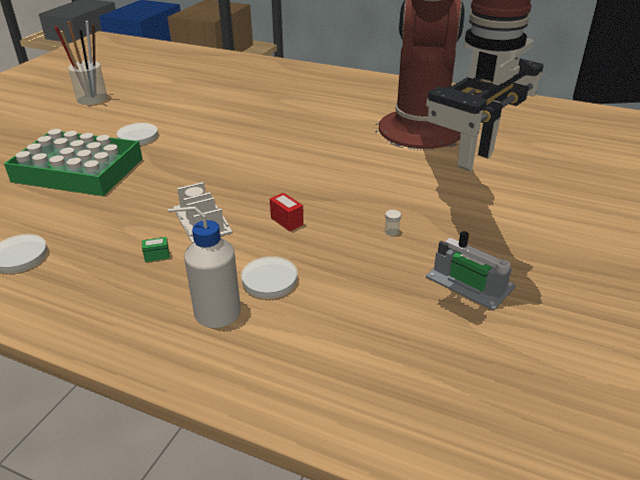

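The bar is shut beside the stop, with the knob at crop (297,355) and the bar parallel to the base. The box is centred beneath it, the gripper is clear, and the jar, vial, dish and bottle look where they were. Handing in.

```bash
python3 -c "
from workcell import *
print(close_job())"
```

```text
the job is handed in; nothing more can be done
None
```

I moved the green specimen box from its trough into the carrier, shut the keeper bar over it, and handed the job in at about 29 s. No verdict was reported.

**What I did:** I took the box by its ends and stood it on bare bench. I then swung the keeper bar open to about 1.8 rad, gripped the box across its width, lowered it into the bay and let go. Finally I pushed the bar shut past the catch.

**Last checks:**
- **Keeper bar:** it lies parallel to the carrier beside the stop, and the knob is where q = 0 predicts.
- **Box:** it is within about 1 mm of the bay's middle. Its lid was flush with the cheeks, and it touched the floor at the expected height.
- **Robot:** the gripper is clear of everything.
- **Other objects:** the networks put the jar, dish and vial within about 6 mm of their first fixes. I judged the wash bottle only by eye in the scene picture; it looks unmoved.

**What went wrong on the way:**
- **First closing swing:** with the knob gripped firmly, the fingers crept about 10 mm outward. I released the knob, caged it loosely and pushed again.
- **Catch force:** the catch took about 16 N on the force reading, against the 5 N stated.
- **Vision scale:** lengths measured in the wrist pictures came out 1 to 6% short.

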